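# Point out the sensor housing without a cap and report it

### The job

One of the four blue current-sensor housings in the steel tray has lost its clamp cap, so it is lower than the rest and its slot is open at the top. Point it out for the inspector: with the fingers pointing straight down, bring the fingertips about 2 to 3 cm above its middle, without touching it, stay there for a good two seconds, and do not point at any of the other housings. Then press the button on the call box fully down to report it, let it come back up and move clear; do not touch the tray, the housings or the loose things, and leave everything where it is.

Things in the scene. Friction and masses are not known exactly. Their poses are not given: they have to be found in the camera images.
- sensor_nocap: the housing without its cap: blue plastic U-shaped block, 44 (x) x 34 (y) x 34 high (mm); two 14 mm thick uprights at its x ends with dark metal faces on top (z = 34 mm), between them a slot 16 mm wide and 20 mm deep, open at the top and along y; stands upright and loose on the tray floor, 65 g; origin: centre of its underside, z up. The fingertips are to be held above its middle, x = y = 0
- sensor_full1: complete current-sensor housing, blue plastic block 44 (x) x 34 (y) x 50 high (mm), its clamp cap on: solid flat blue top over a 16 mm square through-window; stands upright and loose on the tray floor, 90 g; origin: centre of its underside, z up. Bystander: leave it alone
- sensor_full2: complete current-sensor housing, blue plastic block 44 (x) x 34 (y) x 50 high (mm), its clamp cap on: solid flat blue top over a 16 mm square through-window; stands upright and loose on the tray floor, 90 g; origin: centre of its underside, z up. Bystander: leave it alone
- sensor_full3: complete current-sensor housing, blue plastic block 44 (x) x 34 (y) x 50 high (mm), its clamp cap on: solid flat blue top over a 16 mm square through-window; stands upright and loose on the tray floor, 90 g; origin: centre of its underside, z up. Bystander: leave it alone
- tray: fixed shallow steel tray, 250 (x) x 350 (y) x 22 high (mm), walls and floor 3 mm thick, paper liner; the four housings stand in it about 110 mm (tray x) and 170 mm (tray y) apart; origin: centre of its underside, z up. Not to be touched
- call_box: fixed grey box, 90 x 90 x 45 high (mm), with the one round black push button in the middle of its top; stands on one side of the tray, left or right; origin: centre of its underside, z up
- report_button_top (a point): centre of the top face of the round black push button (36 mm across) (the point moves with it), 63 mm above the bench when up; it stands 6 mm proud of a 52 mm wide metal collar and is flush with it when fully down; pressed straight down
- report_button (a joint): travel of the push button in m: 0 up, 0.006 fully down; a spring brings it back; about 5 N presses it fully down
- bobbin: loose white bobbin wound with copper, 48 mm across, 34 mm high, standing on the other side of the tray from the call box; origin: centre of its underside. Bystander
- screwdriver: black-handled screwdriver, 170 mm long, handle 26 mm thick, origin under its middle, lying in the middle of the tray along the tray's x, between the two pairs of housings. Bystander

How it is judged (in metres and radians):
On the way, in this order (a step that is already met when the one before it is completed fails the run):
1. the fingers point straight down at the capless housing, fingertips just above its middle, for about two seconds (horizontal distance between the grasp point and sensor_nocap below 0.018 m and z of the grasp point in the frame of sensor_nocap between 0.057 and 0.108 m and (angle between the grasp point's own z axis and vertical below 0.35 rad or angle between the grasp point's own z axis and vertical above 2.79 rad)), for 1.7 s.
2. the button on the call box is pressed fully down (value of joint report_button above 0.0048 m), for 0.05 s.
At the end, for the whole second after the job is handed in: The button is back up (under 1 mm), and all four housings, the bobbin and the screwdriver are within 6 mm of where they started, the housings and the bobbin upright (value of joint report_button below 0.001 m and distance of each of sensor_nocap, sensor_full1, sensor_full2, sensor_full3, bobbin, screwdriver from where it was at the start of the episode below 0.006 m and angle between each of sensor_nocap, sensor_full1, sensor_full2, sensor_full3, bobbin's own z axis and vertical below 0.1 rad); the robot touches nothing.
It fails at once if the robot touches a housing, the tray, the bobbin or the screwdriver (over 0.3 N) (contact force between any of the fingers, the arm and sensor_nocap above 0.3 N or contact force between any of the fingers, the arm and sensor_full1 above 0.3 N or contact force between any of the fingers, the arm and sensor_full2 above 0.3 N or contact force between any of the fingers, the arm and sensor_full3 above 0.3 N or contact force between any of the fingers, the arm and bobbin above 0.3 N or contact force between any of the fingers, the arm and screwdriver above 0.3 N or contact force between any of the fingers, the arm and tray above 0.3 N).
It fails at once if a housing, the bobbin or the screwdriver is moved over 6 mm or lifted (distance of any of sensor_nocap, sensor_full1, sensor_full2, sensor_full3, bobbin, screwdriver from where it was at the start of the episode above 0.006 m).
It fails at once if a complete housing is pointed at: fingertips within 3 cm above its top and 18 mm of its middle ((horizontal distance between the grasp point and sensor_full1 below 0.018 m and z of the grasp point in the frame of sensor_full1 below 0.099 m) or (horizontal distance between the grasp point and sensor_full2 below 0.018 m and z of the grasp point in the frame of sensor_full2 below 0.099 m) or (horizontal distance between the grasp point and sensor_full3 below 0.018 m and z of the grasp point in the frame of sensor_full3 below 0.099 m)).
It also fails if it takes over 43 s, if anything falls off the work surface, if the arm or the gripper's body presses on something with over 40 N, if the wrist force passes 120 N, or if a joint passes its speed limit or range.

### The arm

A 7-joint arm with a two-finger parallel gripper is mounted at the origin on the work surface. World frame = base frame: x ahead of the robot, y to its left, z up, the work surface at z = 0. Lengths are in mm, angles in rad, forces in N, time in s.
With the tool pointing down it reaches from about 400 to 875 mm from the base axis. Payload 4.4 kg.
Tool frame: the origin (TCP) lies midway between the tips of the shut fingers; the grasp point (between the pads) lies behind it (ctrl.grip_point_offset is the x of the grasp point in the tool frame, in mm); x points along the fingers, z is the direction in which the jaws open and shut, and the axes are right-handed (so a half turn about x gives the same grasp; the last joint's range is limited). The gripper opens to 85 mm and grips with 20 to 120 N. Pads are 22 mm wide; open, the fingers measure 114 mm over their backs; the gripper's body (76 mm by 85 mm) begins 54 mm behind the grasp point. The pads swing forward as they close: fully open they stand 13 mm farther back than shut.
Start: joints at [-0.066, 0.628, 0.038, 1.517, -0.027, 0.996, -0.02], TCP at [650.014, 0.027, 231.313] pointing down, gripper open.
Joint ranges: [-3.06, 3.06], [-0.37, 2.12], [-1.25, 1.32], [0.18, 2.47], [-1.1, 4.24], [0.23, 1.98], [-2.94, 2.94]. Speed limits (rad/s): [2.57, 2.57, 3.14, 3.14, 3.14, 3.14, 3.14].

### API

Orientations are given as [roll, pitch, yaw] about the fixed x, y, z axes, in that order (R = Rz(yaw) Ry(pitch) Rx(roll)).
In Python, from cell import status, eyes, ctrl gives the robot as it stands. The module is installed in compiled form; this text tells all that it offers.
- The arm moves only by the tool apply_moves, never from a script. Its argument "targets" is a list of rows, each a list of 3 entries, a list of its own where there are three numbers: the shift along the tool's x, y, z in mm, then the turn about the tool's x in degrees, then the finger opening in mm, from 0 to 85.4. In form: [[[dx, dy, dz], roll, claw], ...]. A call has 1 to 10 rows; each row shifts and turns the pose as measured when the row begins, along the tool's axes as they then stand; what a row does not reach is not made up. A row lasts 1/8 s, in which the tool goes at most 62.5 mm and 10.7 degrees, less where a joint would pass 70% of its speed; a pose out of reach is approached as far as the arm can. A call is refused whole if a number of a shift passes 62.5 or a number of a turn 10.7, either way. A call with a gripper value outside its range is refused whole. The fingers move at their own pace and stop on an object; the grip force is fixed at half the most. Time passes only in rows, so rows that do not move let the fingers close. It gives the time, the measured TCP pose, the force and the opening at its end, in the units of the state.
- status.read_state(): the state, without advancing time (a new reading comes with each control period).
- eyes.get_image(name): name is "scene" or "side" or "wrist"; returns (picture, depth): 420x560x3 uint8, blue, green, red; 420x560 float32, mm along the optical axis (not along the pixel's ray), 0 where there is no reading.
- eyes.camera_params(name): a dict with "fx", "fy", "cx", "cy" (pixels), "R" (3x3) and "t" (3): a world point X has camera coordinates R X + t. Camera axes: x right, y down, z forward; pixel columns grow to the right and rows downward; lengths in mm; the calibration is good to about 2 mm. A picture is of the moment at which its call begins: read the wrist's pose just before it. camera_params takes no time and is no camera call; for the wrist camera it gives the pose at the moment of the call.
- ctrl.finish_job(): hands the job in, once; it reports no verdict.
The state is a dict: "clock": time; "qpos": joint angles; "qd": joint speeds; "tau": joint torques, N m; "eef_pos": TCP position; "tool_rot": TCP orientation; "force": force on the tool from outside, world axes, zero at the start; "torque": the same for the moment, N m; "width": finger opening in mm.
Only numpy, scipy, OpenCV 4.12 (cv2) and the standard library are available. Lean on these libraries where they do the work, as an engineer would, in place of code of your own. Each camera call takes 0.05 s, during which the arm holds its last target.

## Working session

There is one attempt and no reset: what is moved stays moved. The work goes in short steps, Python scripts to look and compute and a tool call to move; the robot and the scene stay as the last step left them, time stands still between calls to the robot, and variables do not carry over. Pictures are saved under pics/ and viewed, and the job is handed in when it is done.

Besides the shell and the picture viewer there is one more tool, called after ">>>" as a command line: name --argument value ..., lists and objects as JSON in quotes. apply_moves: Moves the arm, as the interface text tells. Its arguments: {"type":"object","properties":{"targets":{"type":"array"}},"required":["targets"]}

```bash
mkdir -p pics
python3 - <<'E'
from cell import status, eyes, ctrl
import cv2,numpy as np
s=status.read_state();print({k:np.round(v,3).tolist() for k,v in s.items()},ctrl.grip_point_offset)
for n in("scene","side","wrist"):
    p=eyes.camera_params(n);im,d=eyes.get_image(n)
    cv2.imwrite(f"pics/{n}0.png",im);np.savez(f"{n}0.npz",im=im,d=d,**p)
    print(n,p["fx"],np.round(p["R"],3).tolist(),np.round(p["t"],1))
E
```

```text
{'clock': 0.0, 'qpos': [-0.066, 0.629, 0.038, 1.518, -0.027, 0.996, -0.02], 'qd': [-0.002, 0.001, 0.002, -0.0, 0.0, -0.001, 0.001], 'tau': [-0.001, -56.341, 1.226, -19.345, 0.011, 0.011, -0.0], 'eef_pos': [649.367, 0.002, 230.381], 'tool_rot': [-3.124, 1.569, -3.124], 'force': [-0.15, 0.302, 0.117], 'torque': [0.016, -0.003, -0.011], 'width': 85.289} -18.700000000000003
scene 430.77313290380437 [[-0.478, 0.878, -0.01], [0.75, 0.402, -0.526], [-0.458, -0.259, -0.851]] [ 271.8 -376.9 1372.6]
side 412.5761128265469 [[0.972, -0.233, -0.002], [-0.17, -0.703, -0.691], [0.16, 0.672, -0.723]] [-564.1  135.6  713.4]
wrist 334.91607467428923 [[1.0, 0.001, -0.003], [0.002, -0.945, 0.328], [-0.003, -0.328, -0.945]] [-649.6  -43.1  380.9]
```

View pics/scene0.png

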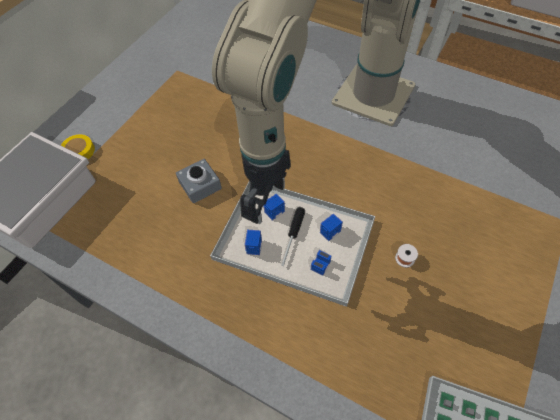

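View pics/side0.png

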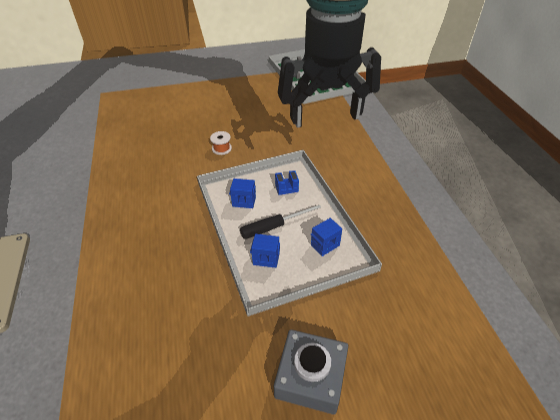

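View pics/wrist0.png

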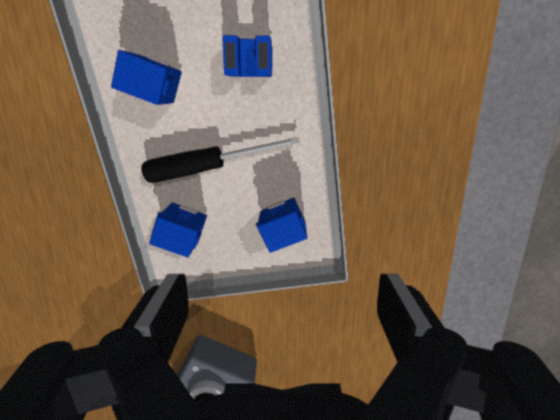

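The side view shows the capless housing with its open slot at about (287,184); it is also at about (247,56) in the wrist view and (320,262) in the scene view. The call box is at (313,360) in the side view and the bobbin is on the far side. Next I'll measure their positions.

```bash
cat > h.py <<'E'
import numpy as np,cv2
def cloud(f):
    z=np.load(f);d=z["d"];v,u=np.mgrid[:420,:560]
    c=np.stack([(u-z["cx"])/z["fx"]*d,(v-z["cy"])/z["fy"]*d,d],-1)
    return z["im"],d,(c-z["t"])@z["R"]
E
python3 - <<'E'
from h import *
for n in("scene","side","wrist"):
    im,d,P=cloud(n+"0.npz");b,g,r=[im[...,i].astype(int) for i in range(3)]
    m=((b>90)&(b>2*r)&(b>1.6*g)&(d>0)).astype(np.uint8)
    m=((b>60)&(b>2*r)&(b>1.8*g)&(d>0)).astype(np.uint8)
    k,l,st,ce=cv2.connectedComponentsWithStats(m)
    for i in range(1,k):
        if st[i,4]<60: continue
        q=P[l==i];zt=np.percentile(q[:,2],95);t=q[q[:,2]>zt-5]
        rect=cv2.minAreaRect(t[:,:2].astype(np.float32))
        print(n,ce[i].round(),st[i,4],"ztop",zt.round(1),"top mean",t.mean(0).round(1),"rect",np.round(rect[0],1),np.round(rect[1],1),round(rect[2]),"range",np.percentile(q,[3,97],axis=0).round(0).tolist())
    # button: points with z 55..70
    if n=="side":
        for z0,z1 in((40,50),(52,60),(60,70)):
            mm=(P[...,2]>z0)&(P[...,2]<z1)&(d>0);mm[:320]=0;q=P[mm]; 
            print(z0,len(q),q.mean(0).round(1),q.min(0).round(1),q.max(0).round(1))
    if n=="scene":
        for z0,z1 in((40,50),(52,60),(60,70)):
            mm=(P[...,2]>z0)&(P[...,2]<z1)&(d>0);mm2=np.zeros_like(mm);mm2[150:210,170:225]=1;q=P[mm&mm2]
            print(z0,len(q),q.mean(0).round(1),q.min(0).round(1),q.max(0).round(1))
E
```

```text
scene [274. 206.] 307 ztop 55.2 top mean [537.2 -57.3  54.7] rect [600.5 -33.2] [183.1  43.9] 20 range [[520.0, -74.0, 16.0], [559.0, -38.0, 56.0]]
scene [330. 227.] 326 ztop 55.6 top mean [521.6  97.5  53.5] rect [521.7  97.5] [32.  41.1] 70 range [[504.0, 79.0, 15.0], [545.0, 117.0, 56.0]]
scene [253. 242.] 301 ztop 56.1 top mean [649.9 -51.5  53.7] rect [650.9 -51.4] [46.8 30.8] 23 range [[631.0, -68.0, 14.0], [673.0, -32.0, 57.0]]
scene [321. 263.] 196 ztop 38.8 top mean [621.5 118.5  36.8] rect [617.6 117.8] [31.7 42.1] 90 range [[602.0, 103.0, 15.0], [638.0, 133.0, 39.0]]
40 653 [ 559.  -279.3   44.6] [ 497.6 -342.3   40. ] [ 613.2 -224.8   50. ]
52 115 [ 560.9 -277.7   56.5] [ 529.7 -309.7   52. ] [ 580.7 -257.2   60. ]
60 128 [ 555.3 -282.6   65.9] [ 537.1 -300.3   60.2] [ 571.1 -265.8   69.1]
side [287. 185.] 310 ztop 38.9 top mean [613.5 106.7  37.6] rect [615.8 113. ] [31.3 43.1] 90 range [[594.0, 98.0, 7.0], [635.0, 127.0, 39.0]]
side [242. 193.] 638 ztop 55.8 top mean [520.   92.9  54.4] rect [520.   94.3] [31.9 43.4] 72 range [[496.0, 74.0, 9.0], [541.0, 107.0, 56.0]]
s
[... 402 characters left out ...]
 -311.1   52. ] [ 579.5 -259.9   60. ]
60 556 [ 553.1 -286.9   67.4] [ 531.3 -307.1   60. ] [ 574.4 -264.1   70. ]
wrist [247.  56.] 1378 ztop 37.0 top mean [617.3 114.8  35.9] rect [616.9 115.1] [33.1 43.3] 88 range [[596.0, 99.0, 15.0], [638.0, 131.0, 37.0]]
wrist [145.  78.] 2471 ztop 53.3 top mean [521.8  95.9  52. ] rect [521.   95.8] [33.6 44.5] 70 range [[501.0, 76.0, 17.0], [546.0, 114.0, 54.0]]
wrist [282. 226.] 1726 ztop 52.9 top mean [649.6 -53.   51.8] rect [649.4 -54.1] [44.4 33.5] 23 range [[627.0, -71.0, 15.0], [670.0, -32.0, 53.0]]
wrist [177. 230.] 1917 ztop 53.1 top mean [535.8 -59.1  51.9] rect [536.  -60.5] [34.6 45. ] 69 range [[516.0, -77.0, 15.0], [559.0, -38.0, 53.0]]
```

```bash
cat >> h.py <<'E'
from scipy.spatial.transform import Rotation as Ro
def go(target):
    from cell import status
    s=status.read_state();R=Ro.from_euler("xyz",s["tool_rot"]).as_matrix()
    d=np.array(target)-s["eef_pos"]
    print("clock",s["clock"],"eef",np.round(s["eef_pos"],1),"w",s["width"],"F",np.round(s["force"],1),"\nR",R.round(3).tolist(),"\nworld d",d.round(1),"tool d",(R.T@d).round(1))
E
python3 -c "
from h import *
go([616.8,115,230])"
```

```text
clock 0.15 eef [649.5   0.  230.6] w 85.32982371132182 F [ 0.3  0.  -0.3] 
R [[-0.001, -0.0, 1.0], [-0.0, 1.0, 0.0], [-1.0, -0.0, -0.001]] 
world d [-32.7 115.   -0.6] tool d [  0.6 115.  -32.7]
```

>>> apply_moves --targets '[[[0,15,-4],0,0],[[0,20,-6],0,0],[[0,20,-6],0,0],[[0,20,-6],0,0],[[0,20,-6],0,0],[[0,15,-4],0,0],[[0,5,-1],0,0],[[0,0,0],0,0]]'

```text
clock: 1.15
eef_pos: [612.8, 126.6, 230.3]
tool_rot: [2.581, 1.567, 2.586]
force: [0.0, -0.0, -0.2]
width: -0.1
```

Run:
```python
from h import *
from cell import eyes
go([616.8,115,130])
n="wrist";p=eyes.camera_params(n);im,d=eyes.get_image(n);cv2.imwrite("pics/wrist1.png",im);np.savez("wrist1.npz",im=im,d=d,**p)
im,d,P=cloud("wrist1.npz");b,g,r=[im[...,i].astype(int) for i in range(3)]
m=((b>60)&(b>2*r)&(b>1.8*g)&(d>0)).astype(np.uint8)
k,l,st,ce=cv2.connectedComponentsWithStats(m)
for i in range(1,k):
    if st[i,4]<60: continue
    q=P[l==i];zt=np.percentile(q[:,2],95);t=q[q[:,2]>zt-5]
    rect=cv2.minAreaRect(t[:,:2].astype(np.float32))
    print(ce[i].round(),st[i,4],zt.round(1),np.round(rect[0],1),np.round(rect[1],1))
```

```text
clock 1.15 eef [612.8 126.6 230.3] w -0.0769547502022041 F [ 0.  -0.  -0.2] 
R [[-0.003, -0.005, 1.0], [0.002, 1.0, 0.005], [-1.0, 0.002, -0.003]] 
world d [   4.   -11.6 -100.3] tool d [100.3 -11.8   4.2]
[286. 183.] 1013 36.8 [616.8 116.2] [33.1 42. ]
[195. 204.] 1892 53.1 [521.7  95.9] [34.  45.3]
[323. 305.] 143 46.1 [645.7  45.9] [  6.2 178.6]
[222. 310.] 450 36.1 [554.6  48.1] [192.5  37.2]
```

View pics/wrist1.png

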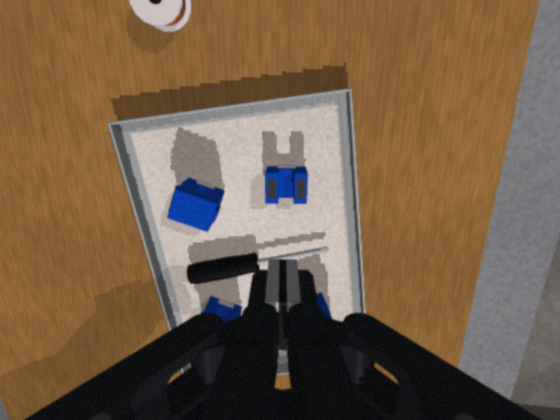

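The wrist picture shows the slotted housing at about (286,183) with the complete one at (195,204). Its position is confirmed as (616.8, 115.7). I'll descend with the fingers shut.

>>> apply_moves --targets '[[[20,-6,2],0,0],[[25,-4,1],0,0],[[25,0,0],0,0],[[20,0,0],0,0],[[10,0,0],0,0],[[0,0,0],0,0]]'

```text
clock: 1.95
eef_pos: [619.1, 108.1, 128.4]
tool_rot: [-1.042, 1.568, -1.048]
force: [0.1, 0.2, -0.4]
width: -0.0
```

```bash
python3 -c "
from h import *
go([616.8,115.6,63])"
```

```text
clock 1.95 eef [619.1 108.1 128.4] w -0.036223783365903595 F [ 0.1  0.2 -0.4] 
R [[0.001, 0.006, 1.0], [-0.002, 1.0, -0.006], [-1.0, -0.002, 0.001]] 
world d [ -2.3   7.5 -65.4] tool d [65.3  7.7 -2.5]
```

>>> apply_moves --targets '[[[10,4,-1],0,0],[[12,2,-1],0,0],[[12,0,0],0,0],[[10,0,0],0,0],[[0,0,0],0,0]]'

```text
clock: 2.58
eef_pos: [618.2, 114.7, 82.7]
tool_rot: [-0.415, 1.567, -0.421]
force: [0.5, -0.0, 0.4]
width: -0.1
```

```bash
python3 -c "
from h import *
go([616.8,115.6,63])"
```

```text
clock 2.575 eef [618.2 114.7  82.7] w -0.13026258453181677 F [ 0.5 -0.   0.4] 
R [[0.004, 0.006, 1.0], [-0.002, 1.0, -0.006], [-1.0, -0.002, 0.004]] 
world d [ -1.4   0.9 -19.7] tool d [19.7  0.9 -1.5]
```

>>> apply_moves --targets '[[[7,1,-1],0,0],[[7,0,0],0,0],[[4,0,0],0,0],[[0,0,0],0,0],[[0,0,0],0,0]]'

```text
clock: 3.2
eef_pos: [617.8, 115.7, 64.0]
tool_rot: [-0.286, 1.566, -0.293]
force: [0.9, 0.3, -0.0]
width: -0.1
```

```bash
python3 -c "
from h import *
from cell import eyes
go([616.8,115.6,63])
cv2.imwrite('pics/side2.png',cv2.resize(eyes.get_image('side')[0][60:300,150:470],(800,600)))"
```

```text
clock 3.2 eef [617.8 115.7  64. ] w -0.13955942263178736 F [ 0.9  0.3 -0. ] 
R [[0.005, 0.006, 1.0], [-0.002, 1.0, -0.006], [-1.0, -0.001, 0.005]] 
world d [-1.  -0.1 -1. ] tool d [ 1.  -0.1 -1. ]
```

View pics/side2.png

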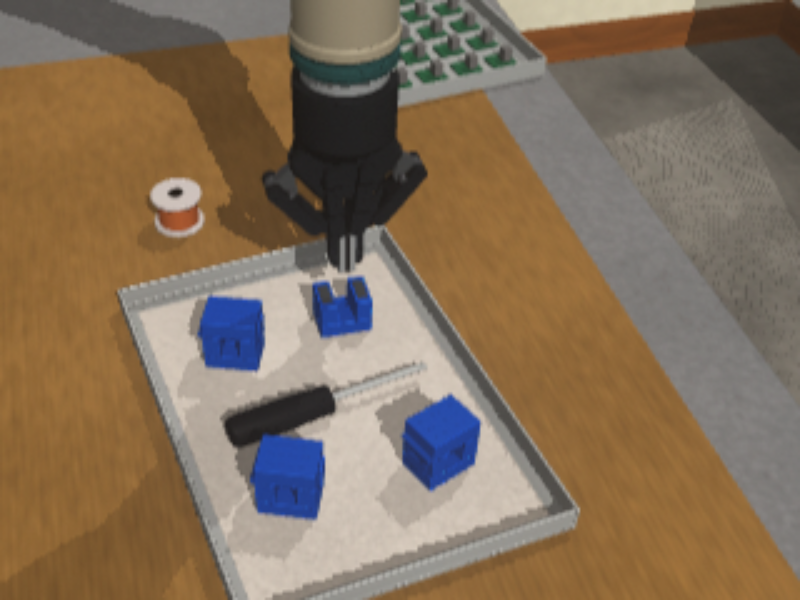

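The picture shows the shut fingertips at about (347,265), directly above the slotted housing at (343,305), with a visible gap. I'll hold here for about 2.5 s.

>>> apply_moves --targets '[[[0,0,0],0,0],[[0,0,0],0,0],[[0,0,0],0,0],[[0,0,0],0,0],[[0,0,0],0,0],[[0,0,0],0,0],[[0,0,0],0,0],[[0,0,0],0,0],[[0,0,0],0,0],[[0,0,0],0,0]]'

```text
clock: 4.5
eef_pos: [618.2, 115.7, 64.6]
tool_rot: [-0.204, 1.565, -0.21]
force: [-0.3, -0.7, 0.3]
width: -0.1
```

>>> apply_moves --targets '[[[0,0,0],0,0],[[0,0,0],0,0],[[0,0,0],0,0],[[0,0,0],0,0],[[0,0,0],0,0],[[0,0,0],0,0],[[0,0,0],0,0],[[0,0,0],0,0],[[0,0,0],0,0],[[0,0,0],0,0]]'

```text
clock: 5.75
eef_pos: [618.2, 115.8, 64.6]
tool_rot: [-0.194, 1.565, -0.2]
force: [-0.6, 0.8, 0.2]
width: 0.1
```

>>> apply_moves --targets '[[[-15,0,0],0,0],[[-25,0,0],0,0],[[-30,0,0],0,0],[[-30,0,0],0,0],[[-20,0,0],0,0],[[-5,0,0],0,0],[[0,0,0],0,0]]'

```text
clock: 6.62
eef_pos: [618.1, 116.0, 198.7]
tool_rot: [-0.031, 1.561, -0.038]
force: [-0.4, -0.0, -0.6]
width: 0.4
```

```bash
python3 -c "
from h import *
go([554,-285,190])"
```

```text
clock 6.625 eef [618.1 116.  198.7] w 0.3888789718753822 F [-0.4 -0.  -0.6] 
R [[0.01, 0.006, 1.0], [-0.0, 1.0, -0.006], [-1.0, -0.0, 0.01]] 
world d [ -64.1 -401.    -8.7] tool d [   8.3 -401.4  -61.6]
```

>>> apply_moves --targets '[[[0,-20,-3],0,0],[[0,-35,-6],0,0],[[0,-40,-6],0,0],[[0,-40,-6],0,0],[[0,-40,-6],0,0],[[0,-40,-6],0,0],[[0,-40,-6],0,0],[[0,-40,-6],0,0],[[0,-35,-5],0,0],[[0,-20,-3],0,0]]'

```text
clock: 7.88
eef_pos: [547.1, -257.7, 189.0]
tool_rot: [-2.751, 1.557, -2.765]
force: [-0.1, -0.1, -0.5]
width: -0.3
```

Run:
```python
from h import *
from cell import eyes
go([554,-285,190])
n="side";p=eyes.camera_params(n);im,d=eyes.get_image(n);np.savez("side3.npz",im=im,d=d,**p)
# dark button face: ray-plane intersection at z=63 from side/scene first pictures
z=np.load("side0.npz");im=z["im"];
for nm,box in(("side",(300,420,270,360)),("scene",(150,205,170,225))):
    z=np.load(nm+"0.npz");g=z["im"].max(2);m=np.zeros_like(g)
    a,b,c,e=box;m[a:b,c:e]=(g[a:b,c:e]<45)
    k,l,st,ce=cv2.connectedComponentsWithStats(m)
    for i in range(1,k):
        if st[i,4]<25: continue
        K=np.array([(ce[i,0]-z["cx"])/z["fx"],(ce[i,1]-z["cy"])/z["fy"],1])@z["R"];o=-z["R"].T@z["t"]
        print(nm,ce[i].round(1),st[i],(o+K*(63-o[2])/K[2]).round(1))
```

```text
clock 7.875 eef [ 547.1 -257.7  189. ] w -0.3413097792385053 F [-0.1 -0.1 -0.5] 
R [[-0.013, 0.014, 1.0], [-0.005, 1.0, -0.014], [-1.0, -0.005, -0.013]] 
world d [  6.9 -27.3   1. ] tool d [ -1.  -27.2   7.3]
side [312.4 358.6] [300 346  26  26 530] [ 553.7 -285.9   63. ]
scene [195.9 171.9] [191 167  11  11  98] [ 555.1 -282.6   63. ]
```

>>> apply_moves --targets '[[[0,-12,3],0,0],[[10,-10,3],0,0],[[20,-3,1],0,0],[[25,0,0],0,0],[[20,0,0],0,0],[[10,0,0],0,0],[[0,0,0],0,0]]'

```text
clock: 8.8
eef_pos: [550.9, -286.2, 96.7]
tool_rot: [-2.897, 1.553, -2.911]
force: [-0.8, -0.8, -0.1]
width: -0.2
```

```bash
python3 -c "
from h import *
go([554.5,-284.5,63])"
```

```text
clock 8.8 eef [ 550.9 -286.2   96.7] w -0.15935256198565764 F [-0.8 -0.8 -0.1] 
R [[-0.017, 0.014, 1.0], [-0.004, 1.0, -0.014], [-1.0, -0.004, -0.017]] 
world d [  3.6   1.7 -33.7] tool d [33.7  1.9  4.1]
```

>>> apply_moves --targets '[[[8,1,3],0,0],[[8,0,1],0,0],[[6,0,0],0,0],[[3,0,0],0,0],[[0,0,0],0,0],[[0,0,0],0,0]]'

```text
clock: 9.55
eef_pos: [556.4, -285.7, 71.7]
tool_rot: [-2.757, 1.556, -2.77]
force: [-0.0, 0.2, -0.8]
width: 0.1
```

```bash
python3 -c "
from h import *
go([554.5,-284.5,63])"
```

```text
clock 9.55 eef [ 556.4 -285.7   71.7] w 0.08778868100122066 F [-0.   0.2 -0.8] 
R [[-0.014, 0.013, 1.0], [-0.005, 1.0, -0.013], [-1.0, -0.006, -0.014]] 
world d [-1.9  1.2 -8.7] tool d [ 8.8  1.3 -1.8]
```

>>> apply_moves --targets '[[[3,0,-1],0,0],[[3,0,0],0,0],[[2,0,0],0,0],[[2,0,0],0,0],[[2,0,0],0,0]]'

```text
clock: 10.18
eef_pos: [555.5, -286.0, 60.9]
tool_rot: [-2.701, 1.557, -2.714]
force: [-3.8, 1.7, 17.8]
width: -0.3
```

>>> apply_moves --targets '[[[1,0,0],0,0],[[1,0,0],0,0]]'

```text
clock: 10.42
eef_pos: [555.5, -286.0, 61.0]
tool_rot: [-2.693, 1.557, -2.706]
force: [-2.1, 1.7, 10.5]
width: 0.2
```

Run:
```python
from h import *
from cell import eyes
go([554.5,-284.5,57])
im,d=eyes.get_image("side");cv2.imwrite("pics/side4.png",cv2.resize(im[260:420,220:420],(800,600)))
```

```text
clock 10.425 eef [ 555.5 -286.    61. ] w 0.2317242890694402 F [-2.1  1.7 10.5] 
R [[-0.013, 0.014, 1.0], [-0.006, 1.0, -0.014], [-1.0, -0.006, -0.013]] 
world d [-1.   1.5 -4. ] tool d [ 4.   1.5 -0.9]
```

View pics/side4.png

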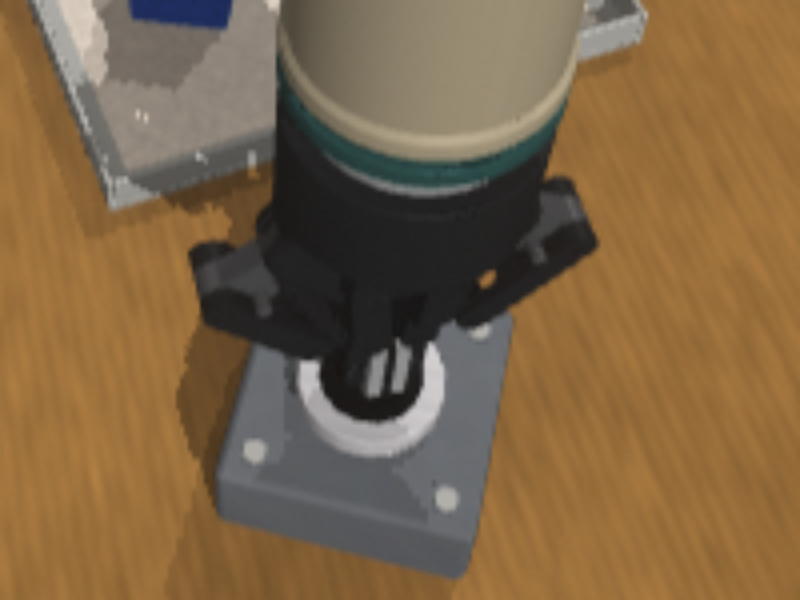

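The fingertips are on the black button at about (385,380). The 61 mm reading doesn't match the expected 57 mm, so I'll press harder to see whether the button has bottomed.

>>> apply_moves --targets '[[[2,0,0],0,0],[[2.5,0,0],0,0]]'

```text
clock: 10.72
eef_pos: [555.5, -286.0, 60.8]
tool_rot: [-2.658, 1.557, -2.672]
force: [-5.7, 3.5, 23.5]
width: 0.0
```

Run:
```python
from h import *
from cell import eyes,status
p=eyes.camera_params("side");im,d=eyes.get_image("side");np.savez("side5.npz",im=im,d=d,**p)
print(status.read_state()["force"])
_,_,A=cloud("side0.npz");im0=np.load("side0.npz")["im"];_,_,B=cloud("side5.npz")
for u in (302,306,312,318,322):
  for v in (364,368,370,372,374,378):
    print((u,v),im0[v,u].max(),im[v,u].max(),"z",A[v,u,2].round(1),B[v,u,2].round(1))
a=im0[335:390,285:345];b=im[335:390,285:345]
cv2.imwrite("pics/cmp.png",np.hstack([cv2.resize(a,(400,366),interpolation=0),cv2.resize(b,(400,366),interpolation=0)]))
```

```text
[-5.98502609  3.16266504 20.62682206]
(302, 364) 23 27 z 62.6 61.5
(302, 368) 157 167 z 59.3 58.0
(302, 370) 162 172 z 60.0 59.7
(302, 372) 158 168 z 59.6 58.0
(302, 374) 167 163 z 58.7 56.4
(302, 378) 104 112 z 44.4 46.1
(306, 364) 29 27 z 69.2 60.4
(306, 368) 27 29 z 63.9 63.5
(306, 370) 89 96 z 57.8 58.8
(306, 372) 161 172 z 58.3 56.9
(306, 374) 156 166 z 56.1 58.1
(306, 378) 148 158 z 53.7 52.5
(312, 364) 31 142 z 69.0 67.5
(312, 368) 31 28 z 67.7 61.9
(312, 370) 26 29 z 63.5 60.3
(312, 372) 91 97 z 58.6 58.7
(312, 374) 161 171 z 58.1 59.9
(312, 378) 184 182 z 56.8 57.6
(318, 364) 31 101 z 68.7 61.1
(318, 368) 29 27 z 67.1 61.2
(318, 370) 27 28 z 59.8 60.0
(318, 372) 129 138 z 59.7 58.9
(318, 374) 180 173 z 60.7 58.2
(318, 378) 177 183 z 57.4 57.2
(322, 364) 30 33 z 66.7 61.6
(322, 368) 73 79 z 58.8 58.4
(322, 370) 192 204 z 60.0 59.3
(322, 372) 189 199 z 58.6 60.5
(322, 374) 189 199 z 57.1 57.7
(322, 378) 140 149 z 48.3 48.8
```

View pics/cmp.png

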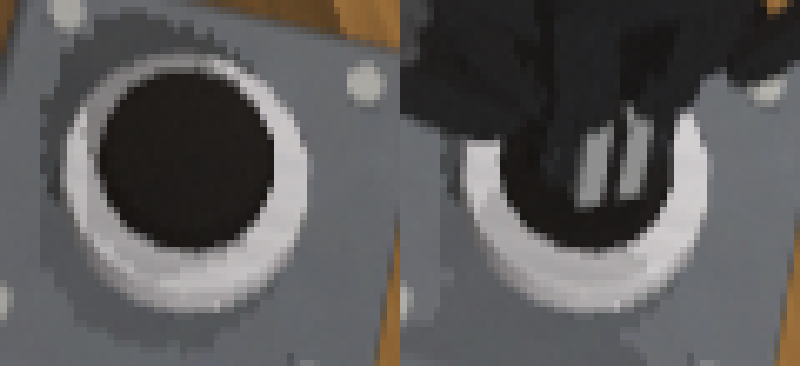

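Comparing before and after, the black button face fell about 6 to 7 mm in depth (e.g. pixel (318,364): 68.7 to 61.1). It is now roughly level with the collar and didn't move further at 23 N, so it's fully down. I'll release it and move clear.

>>> apply_moves --targets '[[[-8,0,0],0,0],[[-20,0,0],0,0],[[-25,0,0],0,0],[[-30,0,0],0,0],[[-30,0,0],0,0],[[-20,0,0],0,0],[[-5,0,0],0,0],[[0,0,0],0,0],[[0,0,0],0,0],[[0,0,0],0,0]]'

```text
clock: 12.02
eef_pos: [556.1, -284.7, 198.7]
tool_rot: [-2.85, 1.554, -2.863]
force: [0.2, 0.4, -0.2]
width: -0.2
```

Run:
```python
from h import *
from cell import eyes
go([554.5,-284.5,190])
p=eyes.camera_params("side");im,d=eyes.get_image("side");np.savez("side6.npz",im=im,d=d,**p);cv2.imwrite("pics/side6.png",im)
_,_,A=cloud("side0.npz");_,_,B=cloud("side6.npz")
print([(A[v,u,2].round(1),B[v,u,2].round(1)) for u,v in((306,364),(312,366),(318,366),(318,368))])
b,g,r=[im[...,i].astype(int) for i in range(3)]
m=((b>60)&(b>2*r)&(b>1.8*g)&(d>0)).astype(np.uint8)
k,l,st,ce=cv2.connectedComponentsWithStats(m)
for i in range(1,k):
    if st[i,4]>60: print(ce[i].round(1),st[i,4])
```

```text
clock 12.025 eef [ 556.1 -284.7  198.7] w -0.16627218144422617 F [ 0.2  0.4 -0.2] 
R [[-0.016, 0.014, 1.0], [-0.005, 1.0, -0.014], [-1.0, -0.005, -0.016]] 
world d [-1.6  0.2 -8.7] tool d [ 8.7  0.2 -1.4]
[(np.float64(69.2), np.float64(68.0)), (np.float64(69.2), np.float64(68.8)), (np.float64(68.2), np.float64(70.8)), (np.float64(67.1), np.float64(67.4))]
[284.  184.5] 243
[242.5 192.8] 622
[263.3 247.4] 613
```

View pics/side6.png

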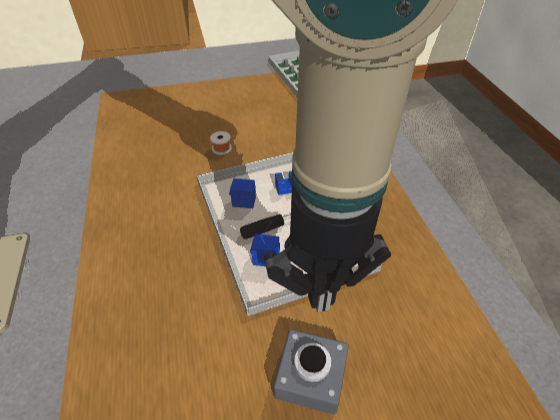

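The button is back up at (313,360), with its depth back to about 68 mm as at the start. The arm is clear of the box and everything visible is in place.

```bash
python3 -c "
from cell import ctrl
print(ctrl.finish_job())"
```

```text
the job is handed in; nothing more can be done
None
```

I pointed at the capless housing, pressed the call-box button, and handed the job in at about 12 s. No verdict was reported.

- **Pointing:** The housing is at about x 617, y 115.5 mm. With the fingers shut and pointing straight down, I held the fingertips about 27 mm above its top and within about 2 mm of its middle. The hold lasted about 2.5 s. The force reading stayed below 1 N, which is noise level.
- **Button press:** The button is at about x 555, y −285 mm. I pressed until it stopped moving at about 23 N. The depth pictures showed its top drop about 6 to 7 mm, roughly level with the collar.
- **Last checks:** The button's depth was back to its starting value, the force was near zero, and the fingertips were about 135 mm above the button. The two fully visible complete housings, the visible part of the capless one and the bobbin looked unmoved.

**Disagreement:** At the stop the fingertip height read 61 mm, against the expected 57 mm. I took the button as fully down because it did not move under more force and because of the depth change.

**Not confirmed:** In the last picture the arm hid one complete housing and part of the screwdriver. The arm passed over the tray about 190 mm up.

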